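# Bolt the tester's guard shut past its spring catch

### The job

Bolt the guard of the blue bench tester shut: press the red spring catch down with one fingertip and, keeping it down all the way, push the bolt's black knob with the other fingertip until the bolt is fully home in the keeper on the guard. Only when it is home let the catch spring back up, so that it locks the bolt, and leave everything clear. Nothing is to be picked up, and the loose things on the tester and the bench stay where they are.

Things in the scene. Friction and masses are not known exactly. Their poses are not given: they have to be found in the camera images.
- tester: Bench tester, fixed: blue case 200 x 300 x 70 mm (x, y, z), white deck on top at z = 70 mm. Origin: centre of its underside, z up. A clear guard dome, already shut, at its +y end. On the deck towards -y two lines run along y: the steel bolt at x = +30 mm and the red spring catch at x = -30 mm. Bolt guides and keeper reach z = 95 mm, the black catch housing 88 mm, the dome 100 mm
- keeper (a point): Middle of the steel keeper staple beside the guard dome, on the bolt's line, 84 mm above the bench: the bolt's tip goes into it (tester +y)
- bolt_knob (a point): Centre of the top of the bolt's black upright knob, 132 mm above the bench; moves with it; axes as the tester's. Knob: 28 mm wide (x), 10 mm thick (y, the way it slides), black 28 mm down from this point, open space on both y sides. The bolt rod below tops out at 90 mm, three small steel teeth beside the rod (towards the catch) at 96 mm
- catch_pad (a point): Centre of the top of the red catch pad, a flat bar 22 mm wide (x), 116 mm long (y), 5 mm thick, 112 mm above the bench when up; moves with it; axes as the tester's. It lies 60 mm in -x from the bolt's line, and reaches from 55 mm behind the knob's place at bolt = 0 to 5 mm past its place at home, so a finger can press it and slide along it
- bolt (a joint): Travel of the bolt in m along the tester's +y: 0 withdrawn, 0.055 fully home in the keeper (end stop). Starts at 0 to 0.010. Friction 2.5 N, no spring. With the catch up it is stopped at 0.013 by its teeth; if let up on the way, the catch snaps up between the teeth and stops it again; once home, the raised catch bars the way back
- catch (a joint): How far the catch pad is pressed straight down, in m: 0 up, 0.010 fully down (end stop). Spring: 2 N at the top, 7 N fully down; springs back up when let go. The bolt is free from about 0.005 on
- weight: Loose brass weight, upright cylinder 24 mm across, 30 mm high, standing on the tester's deck beyond the bolt (tester +x); leave alone. Origin: centre of its underside
- thumb_nut: Loose steel thumb nut, 22 mm across, 22 mm high, on the tester's deck on the near side (tester -x); leave alone. Origin: centre of its underside
- screwdriver: Loose screwdriver, 180 mm long, red handle 26 mm thick, on the bench in front of the tester; leave alone. Origin: under its middle
- basket: Loose red plastic basket 200 x 260 x 90 mm at the robot's right; leave alone. Origin: centre of its underside
- jar: Loose amber jar, 60 mm across, 85 mm high, at the robot's left; leave alone. Origin: centre of its underside
- bowl: Loose steel bowl, 120 mm across, 50 mm high, at the robot's left; leave alone. Origin: centre of its underside
- bottle: Loose white bottle with red cap, 60 mm across, 150 mm high, at the robot's left; leave alone. Origin: centre of its underside

How it is judged:
By the outcome, as a careful person would: the job done as asked, in the order asked, and still so for the second after the job is handed in, with the robot touching nothing.
It also fails if it takes over 43 s, if anything falls off the work surface, if the arm or the gripper's body presses on something with over 40 N, if the wrist force passes 120 N, or if a joint passes its speed limit or range.

### The arm

A 6-joint arm with a two-finger parallel gripper is mounted at the origin on the work surface. World frame = base frame: x ahead of the robot, y to its left, z up, the work surface at z = 0. Lengths are in m, angles in rad, forces in N, time in s.
With the tool pointing down it reaches from about 0.375 to 0.925 m from the base axis. Payload 5.7 kg.
Tool frame: the origin (TCP) lies at the very end of the fingers, on their centre line; the grasp point (between the pads) lies 19 mm behind it (arm.grip_point_offset is the distance from the TCP to the grasp point, in m); z points along the fingers, y is the direction in which the jaws open and shut (so a half turn about z gives the same grasp; the last joint's range is limited). The gripper opens to 85 mm and grips with 20 to 120 N. Pads are 22 mm wide; open, the fingers measure 114 mm over their backs; the gripper's body (76 mm by 85 mm) begins 54 mm behind the grasp point. The pads swing forward as they close: fully open they stand 13 mm farther back than shut.
Start: joints at [1.045, 0.359, 1.51, -0, 1.272, -0.115], TCP at [0.24, 0.55, 0.231] pointing down, gripper open.
Joint ranges: [-2.97, 2.97], [-1.01, 2.36], [0.21, 2.38], [-0.96, 4.11], [0.2, 2.71], [-2.98, 2.98]. Speed limits (rad/s): [2.39, 2.39, 3.14, 3.14, 3.14, 3.14].

### API

Orientations are given as a unit quaternion [w, x, y, z].
In Python, from station import arm, telemetry, eyes, workorder gives the robot as it stands. Calls block until the motion is done:
- arm.move_to(position, orientation): joint-space move of the TCP to a pose.
- arm.line_to(position, rot=None, vel=0.15, until_force=None): straight line of the TCP; rot=None keeps the orientation; vel is the mean speed in m/s. With until_force (N) it stops when the force on the tool has changed by that much, and returns True; else False.
- arm.set_joints(angles): joint-space move.
- arm.move_gripper(opening, grasp_force=None): opening from 0.0 (shut) to 1.0 (fully open); grasp_force is the grip in N (None keeps the last); returns when the fingers have stopped.
- arm.dwell(seconds).
- arm.ik(position, orientation): joint angles nearest the present ones, or None.
- telemetry.get_state(): the state.
- eyes.get_image(name): name is "scene" or "top" or "wrist"; returns a dict with "frame" (480x640x3 uint8, red, green, blue), "fx", "fy", "cx", "cy" (pixels), "rvec" (rotation vector, rad) and "tvec" (3), from world to camera coordinates, as OpenCV has them. Camera axes: x right, y down, z forward; pixel columns grow to the right and rows downward; lengths in m; the calibration is good to about 2 mm. The wrist camera is an equidistant fisheye: a pixel r from the principal point sees the ray r / f radians off the axis. A picture is of the moment at which its call begins. There is no depth.
A pose or a line that the arm cannot do raises arm.PlanningError and nothing moves.
- workorder.finish_job(): hands the job in, once; it reports no verdict.
The state is a dict: "clock": time; "qpos": joint angles; "joint_vel": joint speeds; "tau": joint torques, N m; "tool_pos": TCP position; "ee_rot": TCP orientation; "force": force on the tool from outside, world axes, zero at the start; "torque": the same for the moment, N m; "grip_width": opening from 0.0 (shut) to 1.0 (fully open).
Only numpy, scipy, OpenCV 4.12 (cv2) and the standard library are available. Lean on these libraries where they do the work, as an engineer would, in place of code of your own. Each camera call takes 0.05 s, during which the arm holds its last target.

## Working session

There is one attempt and no reset: what is moved stays moved. The work goes in short steps, each a Python script; the robot and the scene stay as the last script left them, time stands still between calls to the robot, and variables do not carry over. Pictures are saved under pics/ and viewed, and the job is handed in when it is done.

```bash
ls; mkdir -p pics
cat > h.py <<'E'
import numpy as np, cv2
from station import arm, telemetry, eyes, workorder
def snap(n,f):
    d=eyes.get_image(n); cv2.imwrite('pics/'+f,d['frame'][:,:,::-1]); 
    np.savez('pics/'+f[:-4]+'.npz',**d); return d
def ray(d,u,v):
    R=cv2.Rodrigues(np.array(d['rvec'],float))[0]; t=np.array(d['tvec'],float).ravel()
    r=R.T@np.array([(u-d['cx'])/d['fx'],(v-d['cy'])/d['fy'],1.]); return -R.T@t, r
def onz(d,u,v,z):
    c,r=ray(d,u,v); return c+r*(z-c[2])/r[2]
E
python3 - <<'E'
from h import *
for n in('scene','top','wrist'):
    d=snap(n,n+'1.png'); print(n,ray(d,320,240))
s=telemetry.get_state(); print(s)
E
```

```text
pics
scene (array([0.92894102, 0.763497  , 1.39096014]), array([-0.27110385, -0.51788374, -0.81141233]))
top (array([ 0.35207773, -0.04399402,  1.57122957]), array([ 0.12615266, -0.00247603, -0.99203691]))
wrist (array([0.17390756, 0.57910327, 0.37304342]), array([ 0.26944677, -0.12798847, -0.95457408]))
{'clock': 0.15, 'qpos': array([ 1.04492700e+00,  3.59370390e-01,  1.51121088e+00, -4.25604526e-05,
        1.27253578e+00, -1.15059417e-01]), 'joint_vel': array([-0.001701  , -0.00100757, -0.00253809, -0.0018729 , -0.00232476,
       -0.00121997]), 'tau': array([ 2.89568534e-04, -5.28021848e+01, -2.78931838e+01, -1.89126376e-04,
        8.35380808e-03,  6.88246269e-05]), 'tool_pos': array([0.2393293 , 0.54959573, 0.23061805]), 'ee_rot': array([-2.20797975e-04,  2.03957422e-01,  9.78979463e-01, -7.29801744e-04]), 'force': array([ 0.33653849,  0.51341996, -0.08370878]), 'torque': array([ 0.00251171, -0.01737342, -0.04231049]), 'grip_width': 0.9979057934484522}
```

View pics/scene1.png

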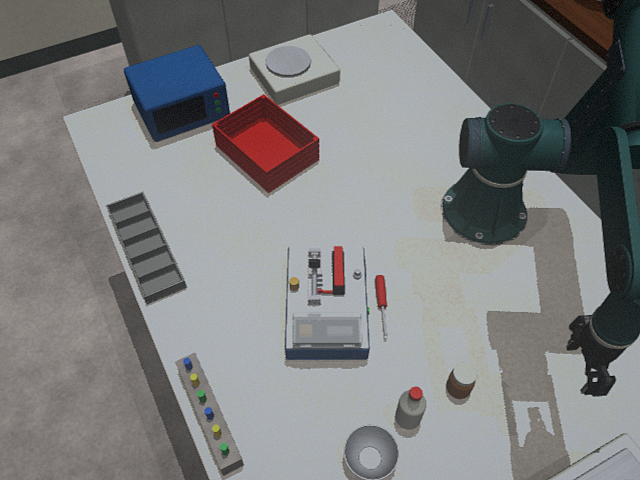

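View pics/top1.png

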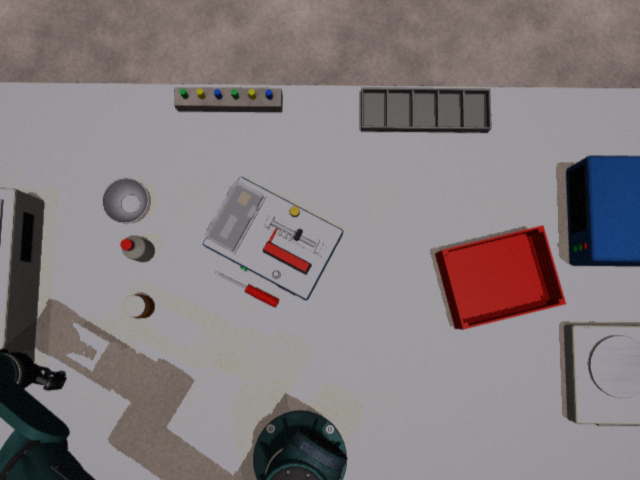

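The scene view has the tester at about (327,305), with the red catch bar at (338,270) and the black knob at (315,262). The top view has the tester at (275,238), the red bar at (287,252) and the knob at (297,235). I'll enlarge both.

Run:
```python
import cv2
a=cv2.imread('pics/scene1.png')[235:370,270:400]; cv2.imwrite('pics/s1z.png',cv2.resize(a,None,fx=4.4,fy=4.4,interpolation=cv2.INTER_CUBIC))
a=cv2.imread('pics/top1.png')[170:310,195:355]; cv2.imwrite('pics/t1z.png',cv2.resize(a,None,fx=4,fy=4,interpolation=cv2.INTER_CUBIC))
```

```text
(no output)
```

View pics/s1z.png

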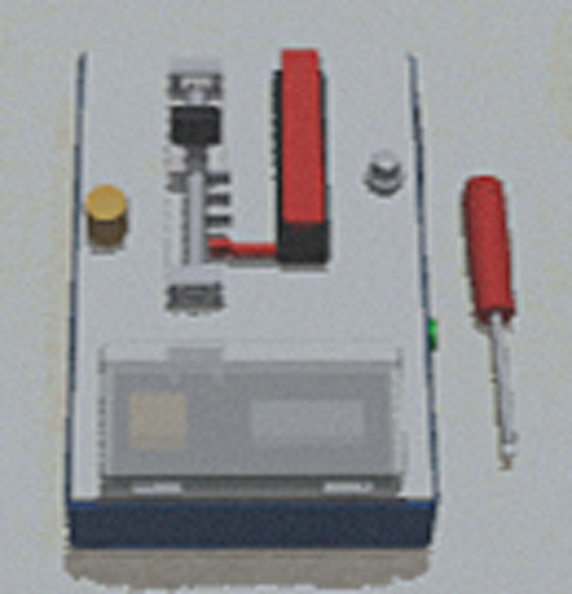

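View pics/t1z.png

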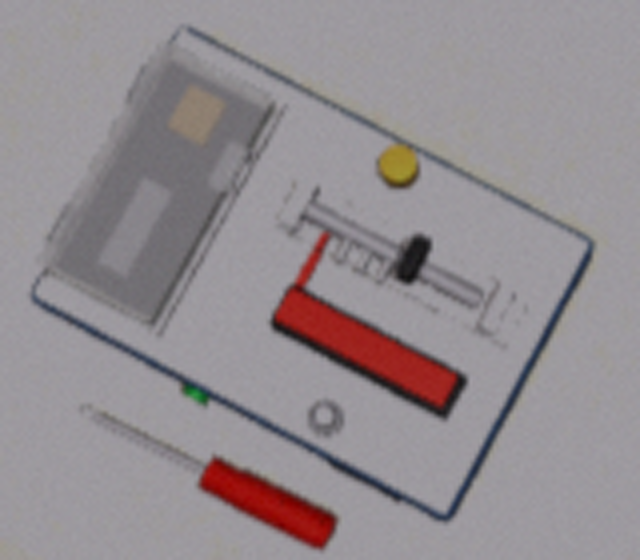

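Run:
```python
from h import *
d=dict(np.load('pics/top1.npz')); s=dict(np.load('pics/scene1.npz'))
# tester deck corners, top
P=[onz(d,195+x/4-.375,170+y/4-.375,.07)[:2] for x,y in((188,28),(590,243),(448,517),(38,295))]
P=np.array(P); print(P,P.mean(0))
for a,b in((1,0),(2,3),(2,1),(3,0)):
    v=P[b]-P[a]; print(np.linalg.norm(v),np.degrees(np.arctan2(v[1],v[0])))
def redmask(d,x0,x1,y0,y1):
    h=cv2.cvtColor(d['frame'],cv2.COLOR_RGB2HSV); m=((h[...,0]<8)|(h[...,0]>172))&(h[...,1]>120)&(h[...,2]>70)
    m=m.astype(np.uint8)*255; k=np.zeros_like(m); k[y0:y1,x0:x1]=m[y0:y1,x0:x1]; return cv2.morphologyEx(k,cv2.MORPH_OPEN,np.ones((3,3)))
for n,dd,b in(('top',d,(255,315,225,275)),('scene',s,(325,350,240,295))):
    m=redmask(dd,*b); c=max(cv2.findContours(m,0,1)[0],key=cv2.contourArea)
    q=np.array([onz(dd,u,v,.112)[:2] for u,v in c[:,0]],np.float32)
    r=cv2.minAreaRect(q); print(n,'pad',r)
    # knob dark
    g=dd['frame'].max(2); 
    bb=(285,308,222,245) if n=='top' else (306,324,250,270)
    k=(g<75).astype(np.uint8); z=np.zeros_like(k); z[bb[2]:bb[3],bb[0]:bb[1]]=k[bb[2]:bb[3],bb[0]:bb[1]]
    nn,l,st,ce=cv2.connectedComponentsWithStats(z); i=1+np.argmax(st[1:,4]); print(n,'knob',st[i],ce[i],onz(dd,*ce[i],.118))
```

```text
[[ 0.70248476  0.15204072]
 [ 0.56782181 -0.10284475]
 [ 0.39618904 -0.01617948]
 [ 0.53151258  0.24130359]] [0.54950205 0.06858002]
0.28827194408412044 62.151284637127254
0.29087796706491764 62.27525178405107
0.19227240441566612 -26.791309495916618
0.1928713198080831 -27.5686139235991
top pad ((0.49683934450149536, 0.03395786136388779), (0.1162237748503685, 0.024041231721639633), 62.0370979309082)
top knob [294 229   9  12  63] [297.58730159 234.49206349] [0.5497526  0.00673879 0.118     ]
scene pad ((0.497377872467041, 0.03753593564033508), (0.11264704912900925, 0.022163476794958115), 61.58557891845703)
scene knob [309 259  11  10  99] [314.03030303 263.1010101 ] [0.54931119 0.00643442 0.118     ]
```

```bash
cat >> h.py <<'E'
from scipy.spatial.transform import Rotation as Ro
A=np.radians(62.0); ey=np.array([np.cos(A),np.sin(A),0]); ex=np.array([ey[1],-ey[0],0])
K=np.array([.5495,.0066,0.]); Pd=np.array([.4971,.0357,0.])
kx,ky=K@ex,K@ey; mx=(kx+Pd@ex)/2
def W(x,y,z): return ex*x+ey*y+np.array([0,0,z])
def quat(s):
    z=np.array([0,0,-1.]); y=s*ex; q=Ro.from_matrix(np.c_[np.cross(y,z),y,z]).as_quat(); return q[[3,0,1,2]]
E
python3 - <<'E'
from h import *
print(kx,ky,mx,Pd@ex)
p=W(mx,ky-.028,.25); print(p)
J=[arm.ik(p,quat(s)) for s in(1,-1)]; print(J)
best=min((1,-1),key=lambda s:abs(J[(1-s)//2][5]) if J[(1-s)//2] is not None else 99)
print(best); open('sgn','w').write(str(best))
arm.move_to(p,quat(best)); arm.move_gripper(.54)
s=telemetry.get_state(); print(s['clock'],s['tool_pos'],s['grip_width'],s['force'])
arm.line_to(W(mx,ky-.028,.15))
s=telemetry.get_state(); print(s['clock'],s['tool_pos'],s['grip_width'],s['force'])
for n in('scene','top','wrist'): snap(n,n+'2.png')
for n,b in(('scene',(225,355,260,390)),('top',(160,320,185,365))):
    a=cv2.imread(f'pics/{n}2.png')[b[0]:b[1],b[2]:b[3]]; cv2.imwrite(f'pics/{n}2z.png',cv2.resize(a,None,fx=4,fy=4,interpolation=cv2.INTER_CUBIC))
E
```

```text
0.4820811899615934 0.2638020778637159 0.45211715179015477 0.4221531136187162
[ 0.50989812 -0.00405527  0.25      ]
[array([-1.43488267e-01,  2.10938493e-01,  1.67575636e+00, -4.44089210e-16,
        1.25489780e+00,  3.45203924e-01]), array([-1.43488267e-01,  2.10938493e-01,  1.67575636e+00, -4.44089210e-16,
        1.25489780e+00, -2.79638873e+00])]
1
2.8333 [ 0.50990111 -0.0039322   0.24998826] 0.5427560238525221 [0.32539086 1.27421408 0.20011234]
3.65 [ 0.51052188 -0.00413798  0.15056521] 0.5400412689004903 [ 0.24052017 -0.10932863  0.35770751]
```

View pics/scene2z.png

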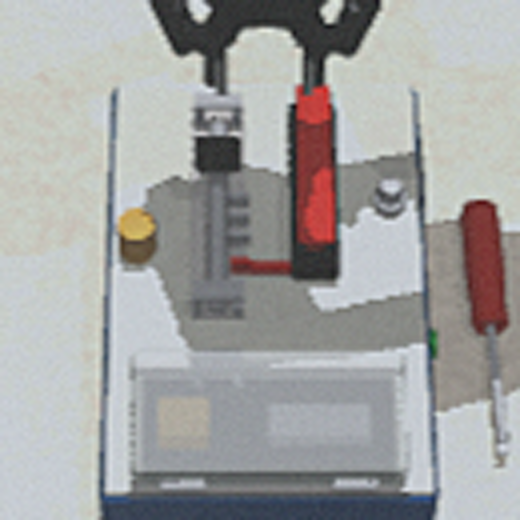

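View pics/wrist2.png

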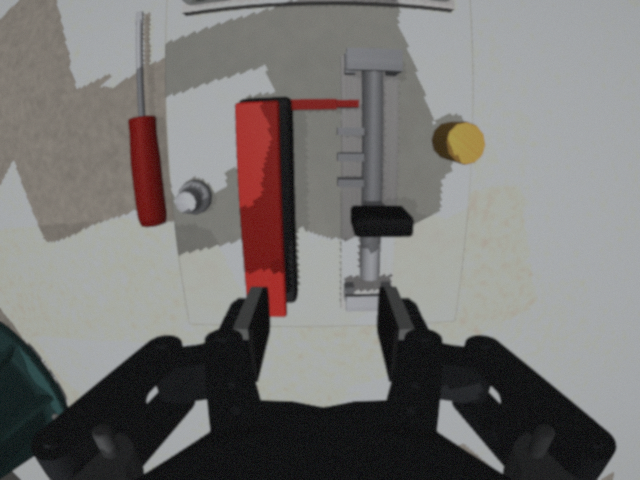

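Wrist view: the left fingertip at (258,292) points at the red pad, and the right one at (388,292) is behind the knob at (382,220). I'll check the finger gap and the knob position from this view.

Run:
```python
from h import *
d=dict(np.load('pics/wrist2.npz'))
def wz(u,v,z):
    R=cv2.Rodrigues(d['rvec'].astype(float))[0]; t=d['tvec'].ravel()
    p=cv2.fisheye.undistortPoints(np.array([[[u,v]]],float),np.array([[d['fx'],0,d['cx']],[0,d['fy'],d['cy']],[0,0,1]],float),np.zeros(4))[0,0]
    c=-R.T@t; r=R.T@np.array([*p,1]); q=c+r*(z-c[2])/r[2]; return (q@ex-mx)*1e3,(q@ey-ky)*1e3
for z in(.150,.156): print('tipL in/out',wz(268,289,z),wz(248,290,z),'tipR',wz(378,289,z),wz(398,290,z))
print('pad near L/R',wz(246,316,.112),wz(287,316,.112),'far',wz(237,102,.112),wz(279,98,.112))
print('knob top',[wz(u,v,.132) for u,v in((351,206),(405,207),(413,220),(357,221))])
c=cv2.imread('pics/wrist2.png')[190:340,210:430]; cv2.imwrite('pics/w2z.png',cv2.resize(c,None,fx=3.5,fy=3.5,interpolation=cv2.INTER_CUBIC))
```

```text
tipL in/out (np.float64(-21.078898492709996), np.float64(-20.30732396839255)) (np.float64(-29.89067043203003), np.float64(-20.9448588575194)) tipR (np.float64(26.00727931538377), np.float64(-20.31045312179633)) (np.float64(34.824914080758), np.float64(-20.949403047211796))
tipL in/out (np.float64(-20.101221120409907), np.float64(-17.510314824162183)) (np.float64(-28.54490298915374), np.float64(-18.121218263457028)) tipR (np.float64(25.018047576565838), np.float64(-17.513313264889224)) (np.float64(33.46734736624485), np.float64(-18.125572630816713))
pad near L/R (np.float64(-40.90532769631877), np.float64(-55.16556625594821)) (np.float64(-17.544595964431696), np.float64(-54.58753072266667)) far (np.float64(-39.469273604403554), np.float64(60.16887931214998)) (np.float64(-18.708384300406557), np.float64(61.285301767266155))
knob top [(np.float64(14.931995713646174), np.float64(11.914660410973498)), (np.float64(39.52653188570776), np.float64(11.654315520323532)), (np.float64(43.655383086682875), np.float64(5.613005002908233)), (np.float64(17.7771903979444), np.float64(5.0190413556406295))]
```

View pics/w2z.png

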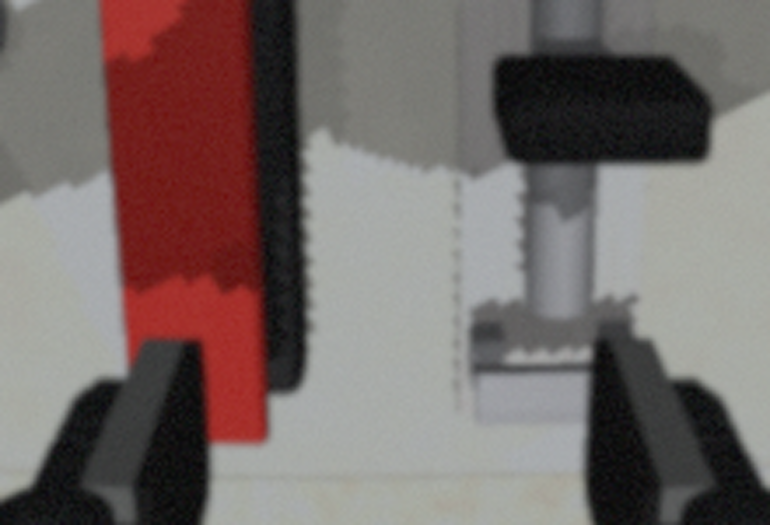

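The fingers sit about 1 mm off in x and the jaws need to be slightly wider. The knob's near face is well ahead of the finger. I'll correct those, then press down onto the pad.

Run:
```python
from h import *
arm.move_gripper(.575)
x=mx-.0015
arm.line_to(W(x,ky-.028,.122),vel=.06); 
f0=telemetry.get_state()['force']; print(f0)
for thr in (3.5,):
    h=arm.line_to(W(x,ky-.028,.096),vel=.02,until_force=thr)
    s=telemetry.get_state(); print(h,s['clock'],s['tool_pos'],s['force']-f0)
for k in range(8):
    z=s['tool_pos'][2]-.001
    arm.line_to(W(x,ky-.028,z),vel=.02); s=telemetry.get_state(); print(z,s['tool_pos'][2],s['force']-f0)
    if (s['force']-f0)[2]>6.2: break
print(s['clock'])
for n in('scene','wrist'): snap(n,n+'3.png')
a=cv2.imread('pics/scene3.png')[225:355,260:390]; cv2.imwrite('pics/scene3z.png',cv2.resize(a,None,fx=4,fy=4,interpolation=cv2.INTER_CUBIC))
```

```text
[-0.13870335 -0.14638445  0.64615262]
True 5.5083 [ 0.50848327 -0.003408    0.10394522] [-0.51756055  0.40230877  3.29569564]
0.10294521821445982 0.10300855507385663 [-0.31365836 -0.90904511  3.88705645]
0.10200855507385663 0.1020906280787073 [-5.86741291e-04 -9.88987047e-01  4.48859134e+00]
0.10109062807870729 0.101196931249328 [-0.74845292 -0.92352718  4.30442371]
0.100196931249328 0.10035328651595612 [-1.27717119 -1.12272055  6.26103457]
6.5083
```

View pics/wrist3.png

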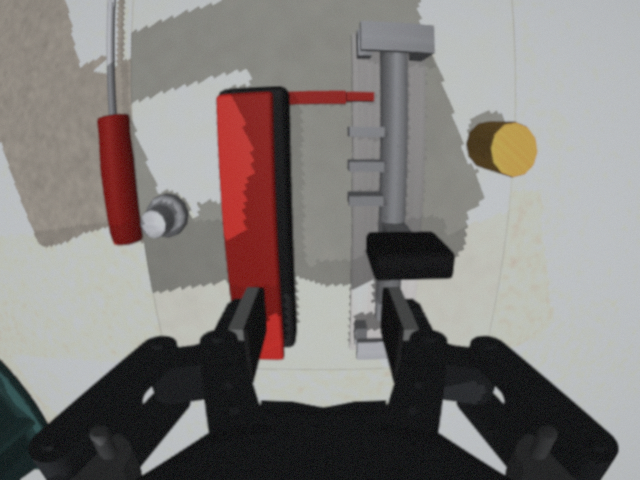

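View pics/scene3z.png

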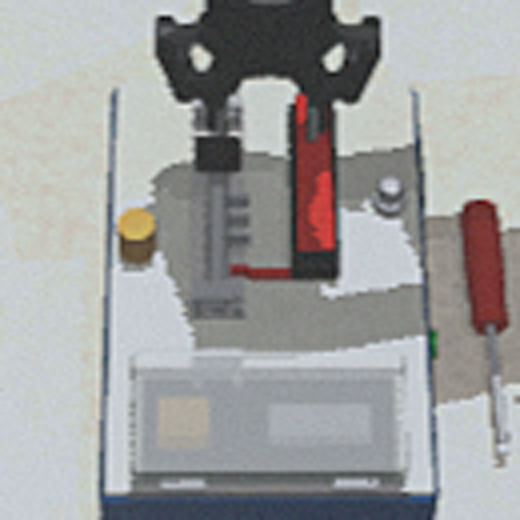

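Wrist view: the left fingertip at (248,305) is on the red pad, and the right one at (398,305) is just behind the knob at (408,255). The force and z readings put the pad about 6 mm down. I'll press to about 8.5 mm and then push.

Run:
```python
from h import *
x=mx-.0015; z=.0980
arm.line_to(W(x,ky-.028,z),vel=.02); s=telemetry.get_state(); print(s['tool_pos'],s['force'])
y=-.028
for yt in(-.012,.002,.016,.026,.044):
    h=arm.line_to(W(x,ky+yt,z),vel=.03,until_force=12); s=telemetry.get_state(); p=s['tool_pos']
    f=s['force']; print(yt,h,s['clock'],'y %.4f x %.4f z %.4f'%(p@ey-ky,p@ex-x,p[2]),'Fy %.2f Fx %.2f Fz %.2f'%(f@ey,f@ex,f[2]))
    if h: break
for n in('scene','wrist'): snap(n,n+'4.png')
a=cv2.imread('pics/scene4.png')[225:355,260:390]; cv2.imwrite('pics/scene4z.png',cv2.resize(a,None,fx=4,fy=4,interpolation=cv2.INTER_CUBIC))
```

```text
[ 0.50849232 -0.00348149  0.09878105] [-2.19308595 -0.84040784 13.03834942]
-0.012 True 7.1417 y -0.0270 x -0.0000 z 0.0991 Fy -1.36 Fx -0.57 Fz 6.67
```

View pics/wrist4.png

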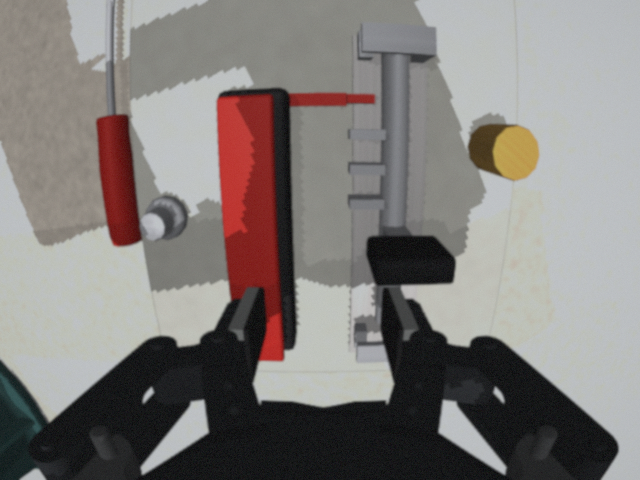

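View pics/scene4z.png

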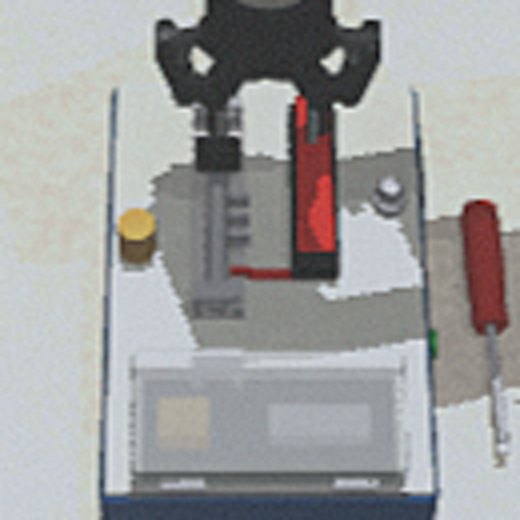

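The pad's end stop shows up at a TCP height of about 0.099 m, where force rose to 13 N. I'll back off about 1 mm, so the pad stays about 8.5 mm down, and slide.

Run:
```python
from h import *
x=mx-.0015; z=.1003
arm.line_to(W(x,ky-.027,z),vel=.02)
for yt in(-.015,-.003,.009,.021,.029,.046):
    h=arm.line_to(W(x,ky+yt,z),vel=.03,until_force=12); s=telemetry.get_state(); p=s['tool_pos']
    f=s['force']; print(yt,h,s['clock'],'y %.4f x %.4f z %.4f'%(p@ey-ky,p@ex-x,p[2]),'Fy %.2f Fx %.2f Fz %.2f'%(f@ey,f@ex,f[2]))
    if h: break
for n in('scene','wrist'): snap(n,n+'5.png')
a=cv2.imread('pics/scene5.png')[225:355,260:390]; cv2.imwrite('pics/scene5z.png',cv2.resize(a,None,fx=4,fy=4,interpolation=cv2.INTER_CUBIC))
```

```text
-0.015 False 8.0417 y -0.0155 x -0.0000 z 0.1004 Fy -2.37 Fx -1.01 Fz 6.55
-0.003 False 8.5917 y -0.0040 x -0.0002 z 0.1004 Fy -5.55 Fx 0.49 Fz 6.44
0.009 False 9.1417 y 0.0079 x -0.0003 z 0.1004 Fy -5.36 Fx -0.29 Fz 6.76
0.021 False 9.6917 y 0.0198 x -0.0004 z 0.1004 Fy -5.06 Fx 0.04 Fz 6.61
0.029 False 10.1083 y 0.0279 x -0.0004 z 0.1003 Fy -5.21 Fx -0.42 Fz 6.13
0.046 True 10.5667 y 0.0383 x -0.0006 z 0.1004 Fy -3.66 Fx 0.79 Fz 5.57
```

View pics/wrist5.png

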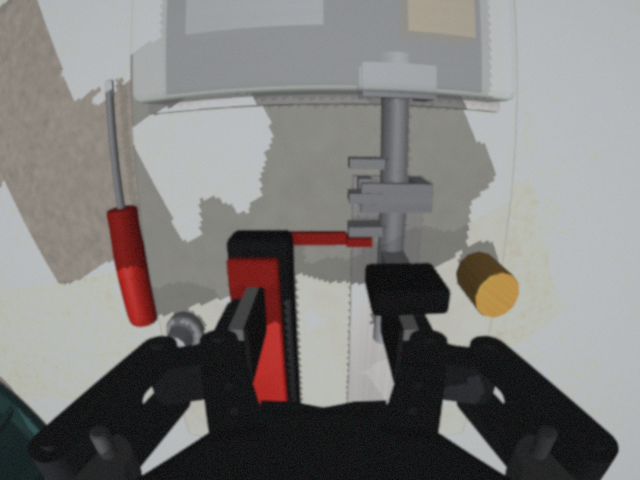

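View pics/scene5z.png

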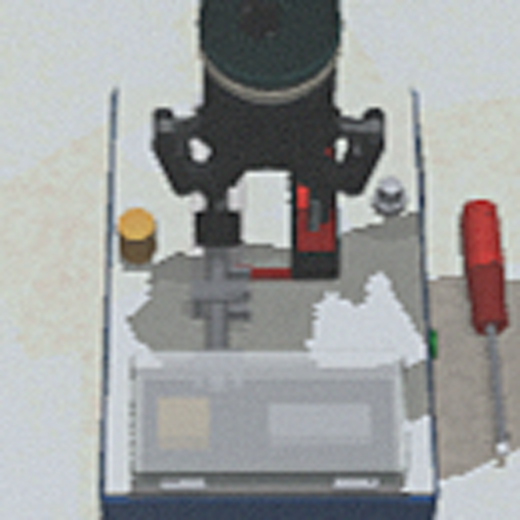

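Wrist view: the bolt's tip has come through the keeper (398,75), and the catch arm at (360,240) is now behind the last tooth at (365,228). I'll push again with the catch still down, to confirm this is the hard stop.

Run:
```python
from h import *
x=mx-.0015; z=.1003
def rep(t):
    s=telemetry.get_state(); p=s['tool_pos']; f=s['force']; print(t,'%.2f'%s['clock'],'y %.4f x %.4f z %.4f'%(p@ey-ky,p@ex-x,p[2]),'Fy %.2f Fx %.2f Fz %.2f'%(f@ey,f@ex,f[2]))
for yt in(.0390,.0395,.040,.0405):
    h=arm.line_to(W(x,ky+yt,z),vel=.01,until_force=15); rep((yt,h))
    f=telemetry.get_state()['force']
    if h or f@ey<-14: break
d=snap('wrist','wrist6.png')
rep('hold')
```

```text
(0.039, False) 10.92 y 0.0383 x -0.0005 z 0.1004 Fy -2.70 Fx -1.29 Fz 7.13
(0.0395, False) 11.17 y 0.0383 x -0.0006 z 0.1005 Fy -4.86 Fx -1.21 Fz 8.36
(0.04, False) 11.42 y 0.0383 x -0.0006 z 0.1004 Fy -7.45 Fx -1.51 Fz 8.23
(0.0405, False) 11.67 y 0.0384 x -0.0005 z 0.1005 Fy -9.87 Fx -0.55 Fz 9.74
hold 11.72 y 0.0384 x -0.0006 z 0.1004 Fy -9.55 Fx -0.11 Fz 9.73
```

View pics/wrist6.png

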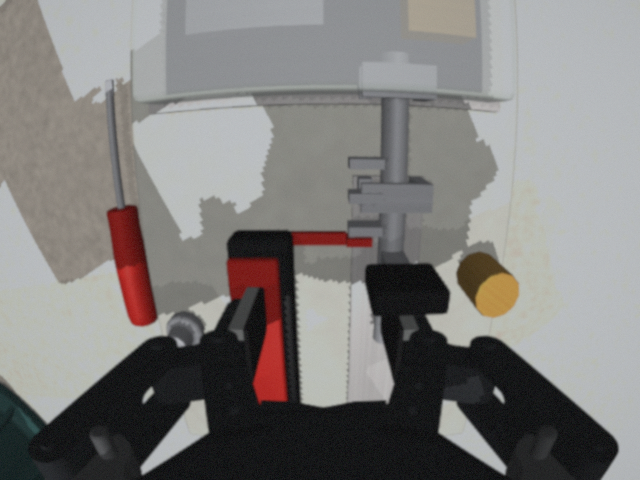

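The TCP holds at 38.3 mm while the push force keeps building, so this is the hard stop. I'll ease the push and lift straight up.

Run:
```python
from h import *
x=mx-.0015
arm.line_to(W(x,ky+.0387,.1003),vel=.02)
arm.line_to(W(x,ky+.0387,.125),vel=.06)
arm.line_to(W(x,ky+.034,.128),vel=.05)
arm.line_to(W(x,ky+.034,.20),vel=.12); s=telemetry.get_state(); print(s['clock'],s['tool_pos'],s['force'])
snap('wrist','wrist7.png')
arm.line_to(W(x,ky-.06,.26),vel=.2)
arm.move_to([.30,.42,.30],quat(1)); s=telemetry.get_state(); print(s['clock'],s['force'])
for n,b in(('scene',(225,355,260,390)),('top',(160,320,185,365))):
    snap(n,n+'8.png')
    a=cv2.imread(f'pics/{n}8.png')[b[0]:b[1],b[2]:b[3]]; cv2.imwrite(f'pics/{n}8z.png',cv2.resize(a,None,fx=4,fy=3.7,interpolation=cv2.INTER_CUBIC))
```

```text
13.5333 [0.53720196 0.0514553  0.19946232] [-0.20965518 -0.14571809 -1.11610162]
16.0833 [-0.18208255  0.33645363  0.3753914 ]
```

View pics/wrist7.png

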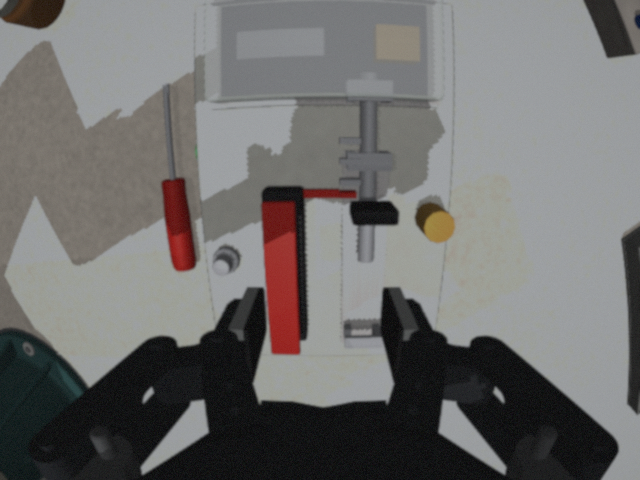

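View pics/scene8z.png

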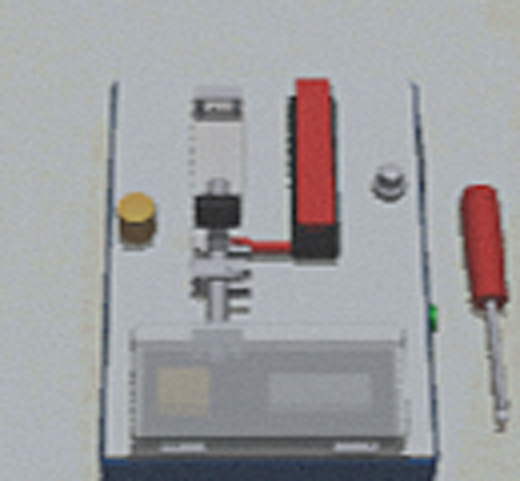

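View pics/top8.png

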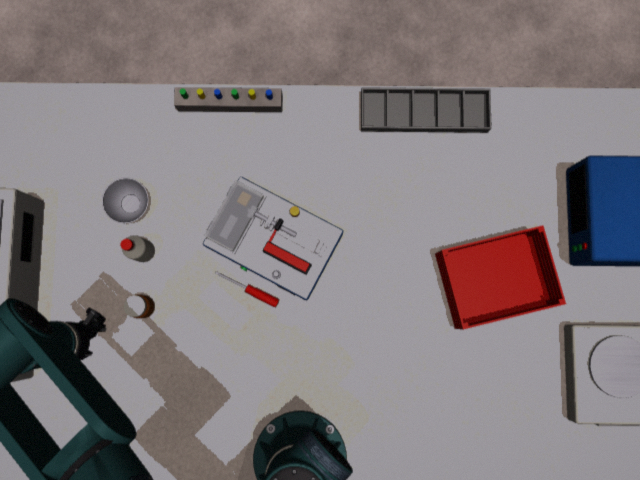

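The bolt is in the keeper, the catch arm is up behind the last tooth, and the loose things look unmoved. I'll measure the knob and pad against the first pictures before handing in.

Run:
```python
from h import *
def blob(d,m,b):
    z=np.zeros(m.shape,np.uint8); z[b[0]:b[1],b[2]:b[3]]=m[b[0]:b[1],b[2]:b[3]]
    n,l,st,ce=cv2.connectedComponentsWithStats(z); i=1+np.argmax(st[1:,4]); return ce[i],st[i]
L={}
for f in('scene1','scene8','top1','top8'):
    d=dict(np.load(f'pics/{f}.npz')); h=cv2.cvtColor(d['frame'],cv2.COLOR_RGB2HSV)
    k=d['frame'].max(2)<75; r=((h[...,0]<8)|(h[...,0]>172))&(h[...,1]>120)&(h[...,2]>70)
    kb={'scene1':(250,270,306,324),'scene8':(265,290,306,324),'top1':(222,245,285,308),'top8':(214,238,268,290)}[f]
    ce,st=blob(d,k,kb); p=onz(d,*ce,.118); print(f,'knob',ce.round(1),st,'y %.4f x %.4f'%(p@ey-ky,p@ex-kx))
    ce,st=blob(d,r,(240,295,325,350) if 'scene' in f else (225,275,255,315)); print('  pad',ce.round(1),st)
for n in('scene','top'):
    a,b=[np.load(f'pics/{n}{i}.npz')['frame'].astype(int) for i in(1,8)]
    print(n,[ (cv2.boundingRect(c),) for c in cv2.findContours(cv2.morphologyEx((abs(a-b).max(2)>60).astype(np.uint8),cv2.MORPH_OPEN,np.ones((3,3))),0,2)[0] if cv2.contourArea(c)>15])
```

```text
scene1 knob [314.  263.1] [309 259  11  10  99] y -0.0002 x -0.0001
  pad [338.2 266.7] [334 247  10  39 362]
scene8 knob [314.  281.7] [309 278  11   9  93] y 0.0539 x -0.0006
  pad [338.2 266.6] [334 247  10  39 362]
top1 knob [297.6 234.5] [294 229   9  12  63] y 0.0002 x 0.0002
  pad [285.2 255.1] [264 228  45  44 495]
top8 knob [278.2 224.5] [273 219  10  12  68] y 0.0533 x -0.0010
  pad [285.3 255.2] [264 230  45  42 493]
scene [((528, 451, 42, 29),), ((557, 425, 5, 9),), ((512, 421, 4, 10),), ((502, 382, 5, 10),), ((313, 278, 3, 9),), ((309, 259, 11, 14),), ((451, 238, 9, 4),), ((565, 232, 75, 165),), ((527, 208, 8, 9),), ((495, 170, 107, 150),), ((460, 161, 11, 7),), ((460, 128, 4, 9),), ((468, 112, 18, 6),), ((594, 59, 7, 5),), ((573, 41, 18, 15),)]
top [((343, 463, 10, 17),), ((0, 447, 29, 33),), ((0, 417, 15, 26),), ((275, 398, 11, 13),), ((11, 368, 59, 81),), ((46, 308, 5, 11),), ((34, 307, 119, 173),), ((0, 300, 9, 49),), ((294, 229, 9, 12),), ((274, 219, 9, 10),)]
```

```bash
python3 -c "
from h import *
print(telemetry.get_state()['clock']); workorder.finish_job()"
```

```text
16.1833
the job is handed in; nothing more can be done
```

The guard is bolted shut, the catch has sprung back up and locked the bolt, and I handed the job in at 16.2 s. I pressed the catch pad to about 8.5 mm, then slid along it pushing the knob until it stopped. I lifted off only after confirming that stop.

- **Bolt home:** with the catch still down, the finger held at one position while the push rose to about 10 N. In the before and after pictures the knob moved 53–54 mm, which fits home with the bolt having started 1–2 mm in. The bolt's tip shows in the keeper.
- **Catch up:** the pad is back at its starting pixel position to within 0.1 px, and its arm sits behind the last tooth.
- **Loose things:** comparing before and after, the only changes were the bolt and knob, the arm and its shadow. The gripper is well clear and touching nothing.
- **What went differently:** on the first press I briefly ran the pad onto its end stop, at about 13 N. That cut the first slide off after 1 mm, so I eased up 1 mm and slid again. The wrist camera's first rough knob position was about 8 mm off the other two views, so I relied on contact force instead.

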